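Open the dust box port and stand up its chip guard

TASK

Get the bench dust box ready for grinding: press the release button so that the flush T-handle pops up, turn the handle a quarter turn anticlockwise (seen from above) and slide the cover fully open, away from the angle guard. Then tip the L-shaped guard up about its corner, keeping the corner on the deck, so that it stands upright on its short leg beside the open port, the foot pointing to the port but not overhanging it. Leave the other things on the bench alone.

Things in the scene. Friction and masses are not known exactly. Their poses are not given: they have to be found in the camera images.
- unit: Bench dust box: fixed teal box, 200 (x) x 460 (y) x 110 mm high. Origin: centre of its underside on the bench; z up; the deck on top is at z = 110 mm. The port, hidden by the cover at first, is an opening in the deck, x -50 to 50, y -50 to 20 mm. Two guide rails for the cover (x = +-77 to +-85 mm, 9 mm high) end at y = 82 mm; beyond is free deck with the guard on it.
- button_top (a point): Top centre of the round grey release button, 18 mm across, at the -y end (unit's axes) of the black pan, 72 mm from the handle's axis; it rides on the cover. Released, it stands 8 mm proud of the pan. It is pressed straight down.
- button (a joint): Release button travel, m: 0 = released, 0.006 = fully down. It springs back. It takes about 1.5 N to start and 4 to 5 N fully down; the handle is set free at about 0.004.
- pan_top (a point): Centre of the top face of the black pan (44 mm in x, 140 mm in y, 16 mm high) fixed on the steel cover plate (150 mm in x, 170 mm in y; 6 mm thick, its top 7 mm above the deck). With the cover closed it is at x 0, y -8, z 133 mm of the unit, and the plate spans y -85 to 85 mm. It moves with the cover.
- handle_grip (a point): T-handle: centre of its aluminium bar, 72 mm long (y of this frame), 14 wide, 14 high (8 high in the last 7 mm at each end), on the turning axis. Flush in the pan's slot its top (7 mm above this point) is level with the pan and it cannot be gripped; popped up, its underside is 12 mm above the pan. Cover closed: axis at x 0, y 12 mm of the unit.
- handle (a joint): How far the T-handle has popped out, m: 0 = flush, caught; 0.026 = fully out, by its own spring, once the button is pressed. It stays out by itself; pushed down with more than 1 to 2 N it yields.
- handle_turn (a joint): Turn of the T-handle, rad: 0 = bar along the slot (y of the unit), positive anticlockwise from above, stop at 1.5. It turns only when popped out and stays where it is left (drag 0.06 N m). The cover is free beyond about 1.1; a full quarter turn goes to the stop.
- cover (a joint): Cover travel, m: 0 = closed, 0.14 = fully open against its stop; it slides to -y of the unit. It stays where it is left; drag about 3 N. The handle and button ride on it.
- guard: Loose L of 8 mm aluminium plate, 60 mm wide (x), about 0.2 kg. Origin: outer corner edge, mid-width. At the start z is up: long leg flat on the deck, y 0 to 108 mm; short leg up, z 0 to 60 mm. Wanted: y up, z to the port (-y of the unit), origin still on the deck. Swung up past about 60 degrees about its corner, it tips over by itself.
- guard_grip (a point): Middle of the guard's grip: a steel tube, 12 mm across, along x, that spins freely on its axle, so the guard can swing while the tube is pinched. In the guard's frame at y 100, z 11 mm, between cheeks at x = +-24 to +-30 mm (18 mm high); the long leg has an open window, 48 mm wide, from y 56 mm to the tube. There is bare deck beneath.
- case_pan: Bystander: violet open case pan 190 x 130 x 65 mm with odds and ends and a card, standing on the bench. Origin: centre of its underside.
- bur_block: Bystander: stepped aluminium bur block 80 x 120 mm, with burs up to 82 mm high, on the bench. Origin: centre of its underside.
- screw_box: Bystander: small grey box of screws, 75 x 60 x 26 mm, lid raised, on the bench. Origin: centre of its underside.
- plaster_model: Bystander: plaster dental model 70 x 66 x 28 mm on the bench. Origin: centre of its underside.
- guard_foot (a point): Middle of the free edge of the guard's short leg: the top edge at the start, and the tip of the foot on the deck when the guard stands. In the guard's frame at y 0, z 60 mm.
Not all that is in view belongs to the job. What is shaped like the guard but pink or red is not meant.

How it is judged:
On the way, in this order (a step that is already met when the one before it is completed fails the run):
1. the button has been pressed and the T-handle has popped out (value of joint handle above 0.02 m), for 0.1 s.
2. the T-handle is turned a quarter turn (value of joint handle_turn above 1.3 rad), for 0.1 s.
3. the cover is fully open (value of joint cover above 0.13 m), for 0.2 s.
At the end, for the whole second after the job is handed in: The cover is open to within 10 mm of its stop; the guard stands at rest on its short leg on the deck, upright within 0.06 rad, the tip of its foot at y 18 to 115 mm (not overhanging the port) and its corner at x -60 to 60 mm in the unit's frame, foot towards the port within 0.4 rad (value of joint cover above 0.13 m and angle between guard's own y axis and vertical below 0.06 rad and z of guard in the frame of unit between 0.105 and 0.114 m and y of guard_foot in the frame of unit between 0.018 and 0.115 m and x of guard in the frame of unit between -0.06 and 0.06 m and angle between the z axis of guard and the y axis of unit, either way round below 0.4 rad and linear speed of guard below 0.02 m/s); the robot touches nothing.
It fails at once if the guard's corner is lifted more than 25 mm off the deck (z of guard in the frame of unit above 0.135 m).
It fails at once if a bystander is moved by more than 30 mm (distance of any of case_pan, bur_block, screw_box, plaster_model from where it was at the start of the episode above 0.03 m).
It also fails if it takes over 62 s, if anything falls off the work surface, if the arm or the gripper's body presses on something with over 40 N, if the wrist force passes 120 N, or if a joint passes its speed limit or range.

ROBOT

A 7-joint arm with a two-finger parallel gripper is mounted at the origin on the work surface. World frame = base frame: x ahead of the robot, y to its left, z up, the work surface at z = 0. Lengths are in m, angles in rad, forces in N, time in s.
With the tool pointing down it reaches from about 0.4 to 0.85 m from the base axis. Payload 10.4 kg.
Tool frame: the origin (TCP) lies between the finger pads; the fingertips stand 11 mm ahead of it and the grasp point (between the pads) lies 8 mm behind it (r.tcp_to_tips is the distance from the TCP to the fingertips, in m); z points along the fingers, y is the line along which they close (so a half turn about z gives the same grasp; the last joint's range is limited). The gripper opens to 87 mm and grips with 3 to 60 N. Pads are 19 mm wide; open, the fingers measure 117 mm over their backs; the gripper's body (75 mm by 190 mm) begins 51 mm behind the grasp point.
Start: joints at [1.16, 0.332, -0.065, 1.46, 0.022, 1.35, -0.088], TCP at [0.236, -0.579, 0.234] pointing down, gripper open.
Joint ranges: [-2.6, 2.6], [-0.5, 2.12], [-1.47, 1.34], [0.16, 2.42], [-1.27, 4.41], [0.06, 2.06], [-2.6, 2.6]. Speed limits (rad/s): [2.22, 2.22, 2.79, 2.79, 3.14, 3.14, 3.14].

INTERFACE

Orientations are given as a unit quaternion [x, y, z, w].
In Python, from bench import r gives the robot as it stands. The module is installed in compiled form; this text tells all that it offers.
- The arm moves only by the shell command python3 -m crank 'ROWS' [FORCE]. ROWS is JSON, a list of rows, each an object of numbers: "claw": the closure, from -1 (fully open) to 1 (shut); "dx", "dy", "dz": the shift along the tool's x, y, z each as a share of 3 cm, from -1 to 1; "ax", "ay", "az": the turn, a rotation vector about the tool's x, y, z each as a share of 6 degrees, from -1 to 1. A call has 1 to 8 rows; each row shifts and turns the commanded pose from where the row before left it, along the tool's axes as they then stand; what a row does not reach is not made up. A row lasts 1/12 s, in which the tool goes at most 41.7 mm and 7.16 degrees, less where a joint would pass 70% of its speed; a pose out of reach is approached as far as the arm can. A call with a number of a shift or a turn outside -1 to 1 is refused whole. A call with a gripper value outside its range is refused whole. The fingers move at their own pace and stop on an object; FORCE is the grip in N (left out, the last holds). Time passes only in rows, so rows that do not move let the fingers close. It gives the time, the measured TCP pose, the force, the opening and the grip force at its end, in the units of the state.
- r.read_state(): the state, without advancing time (a new reading comes with each control period).
- r.camera(name): name is "scene" or "top" or "wrist"; returns a dict with "color" (384x512x3 uint8, red, green, blue), "mtx" (3x3 intrinsics, pixels), "R" (3x3) and "t" (3): a world point X has camera coordinates R X + t; the wrist camera has in their place "hand_eye" (4x4, takes a point from camera to tool coordinates, whose origin is the TCP and whose axes are the flange's). Camera axes: x right, y down, z forward; pixel columns grow to the right and rows downward; lengths in m; the calibration is good to about 2 mm. The wrist camera is an equidistant fisheye: a pixel r from the principal point sees the ray r / f radians off the axis. A picture is of the moment at which its call begins: read the wrist's pose just before it. There is no depth.
- r.close_job(): hands the job in; it is judged then, once.
The state is a dict: "time": time; "joint_positions": joint angles; "joint_vel": joint speeds; "joint_torque": joint torques, N m; "ee_pos": TCP position; "eef_rot": TCP orientation; "ft_force": force on the tool from outside, world axes, zero at the start; "torque": the same for the moment, N m; "width": finger opening in m; "grip_force": force on a finger pad.
Only numpy, scipy, OpenCV 4.12 (cv2) and the standard library are available. Lean on these libraries where they do the work, as an engineer would, in place of code of your own. Each camera call takes 0.05 s, during which the arm holds its last target. There are 200 camera calls.

## Working session

There is one attempt and no reset: what is moved stays moved. The work goes in short steps, Python scripts to look and compute and a shell command to move; the robot and the scene stay as the last step left them, time stands still between calls to the robot, and variables do not carry over. Pictures are saved under pics/ and viewed, at most 10 in all, crops included, and the job is handed in when it is done.

```bash
mkdir -p pics; python3 - <<'E'
from bench import r
import cv2,numpy as np,json
s=r.read_state();print(s['time'],s['ee_pos'],s['eef_rot'],s['width'],r.tcp_to_tips)
a=[]
for n in ['scene','top']:
    c=r.camera(n);cv2.imwrite(f'pics/{n}.png',c['color'][:,:,::-1]);np.savez(f'{n}.npz',**{k:c[k] for k in('mtx','R','t','color')});print(n,c['mtx'].tolist(),c['R'].round(4).tolist(),c['t'])
c=r.camera('wrist');print(c['mtx'],c['hand_eye'].round(4).tolist())
E
```

```text
0.0 [ 0.23620251 -0.57823588  0.23276274] [ 9.81260202e-01  1.92686024e-01 -1.60174351e-04 -6.98064613e-04] 0.08709379326185837 0.011
scene [[348.7545266295949, 0.0, 252.17158452240204], [0.0, 348.7545266295949, 191.82386721066715], [0.0, 0.0, 1.0]] [[0.3472, 0.9377, 0.0133], [0.8149, -0.2946, -0.4992], [-0.4642, 0.1842, -0.8664]] [-0.18082897 -0.41839316  1.61554885]
top [[363.02442422960024, 0.0, 254.995245821215], [0.0, 363.02442422960024, 185.92966878481346], [0.0, 0.0, 1.0]] [[0.0429, -0.9991, -0.0006], [-0.9777, -0.0419, -0.2056], [0.2054, 0.0094, -0.9786]] [-0.03885236  0.59066019  1.34787579]
[[297.31863964   0.         255.90397457]
 [  0.         297.31863964 195.53532291]
 [  0.           0.           1.        ]] [[-0.0004, -0.9637, -0.2668, 0.0723], [1.0, -0.0007, 0.0011, 0.0002], [-0.0013, -0.2668, 0.9637, -0.1501], [0.0, 0.0, 0.0, 1.0]]
```

View pics/scene.png

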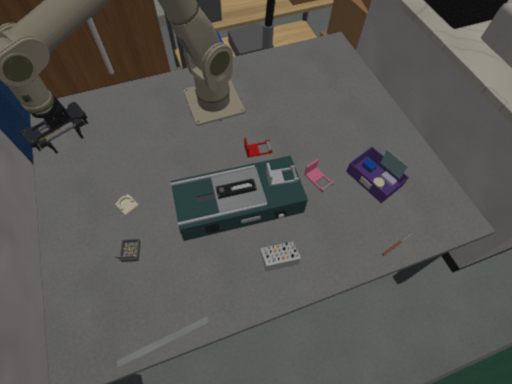

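View pics/top.png

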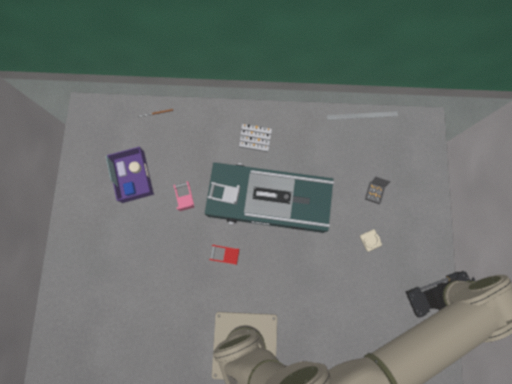

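The scene and top views show the unit (top view, about px 207–333 by 164–231), the grey guard at its left end (about 225,193), and the black pan at about (272,195). I'll enlarge them to pick corners.

```bash
python3 - <<'E'
import cv2,numpy as np
a=cv2.imread('pics/top.png')[155:240,200:340];b=cv2.imread('pics/scene.png')[150:240,165:315]
a=cv2.resize(a,None,fx=5,fy=5,interpolation=3)[:300+125];
A=cv2.resize(cv2.imread('pics/top.png')[158:233,200:340],(784,420),interpolation=2)
cv2.imwrite('pics/z.png',A)
E
```

```text
(no output)
```

View pics/z.png

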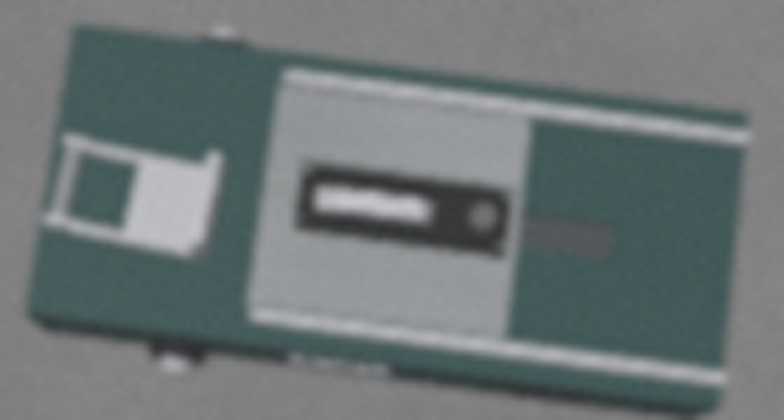

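The top-view crop shows the deck corners at about (75,27), (30,315), (748,113) and (722,385), the button at (484,217), the handle bar centre at (373,201), the guard tube at (65,180) and the short leg's top edge from (218,152) to (200,255).

```bash
cat > h.py <<'E'
import numpy as np,json
from bench import r
from scipy.spatial.transform import Rotation as Ro
def unproj(c,uv,z):
    K,R,t=c['mtx'],c['R'],c['t'];d=R.T@np.linalg.inv(K)@np.array([*uv,1.]);o=-R.T@t
    return o+d*(z-o[2])/d[2]
# wrist fisheye
def wray(uv,st,c):
    K=c['mtx'];x=(uv[0]-K[0,2])/K[0,0];y=(uv[1]-K[1,2])/K[1,1];th=np.hypot(x,y)
    d=np.array([x/th*np.sin(th),y/th*np.sin(th),np.cos(th)]);H=c['hand_eye'];B=Ro.from_quat(st['eef_rot']).as_matrix()
    return st['ee_pos']+B@H[:3,3],B@H[:3,:3]@d
def wun(uv,z,st,c):
    o,d=wray(uv,st,c);return o+d*(z-o[2])/d[2]
def tot(p,q=None):
    "steps to world point p: total dx,dy,dz in units of 3cm in tool axes"
    s=r.read_state();return Ro.from_quat(s['eef_rot']).inv().apply(np.array(p)-s['ee_pos'])/.03
E
python3 - <<'E'
from h import *
c=dict(np.load('top.npz'))
f=lambda u,v,z:unproj(c,(200-.5+u/5.6,158-.5+v/5.6),z)
P=[f(75,27,.11),f(30,315,.11),f(748,113,.11),f(722,385,.11)]
U=np.array([[.1,.23],[-.1,.23],[.1,-.23],[-.1,-.23]])
Q=np.array(P)[:,:2];m=Q.mean(0)
H=(Q-m).T@U;yaw=np.arctan2(H[1,0]-H[0,1],H[0,0]+H[1,1]);print('c',m,'yaw',yaw,np.degrees(yaw))
Rm=np.array([[np.cos(yaw),-np.sin(yaw)],[np.sin(yaw),np.cos(yaw)]])
print((Q-m)@Rm)
for n,u,v,z in [('button',484,217,.141),('pan',403,208,.133),('handle',373,201,.133),('tube',58,180,.121+.006),('foot',210,205,.17)]:
    p=f(u,v,z);print(n,p,(p[:2]-m)@Rm)
for y in (-.08-0,): pass
g=lambda x,y:m+Rm@[x,y]
print('btn exp',g(0,-.06),'handle',g(0,.012))
E
```

```text
c [ 0.55087853 -0.06980158] yaw -0.0756798750461604 -4.336137434222428
[[ 0.09845308  0.22756283]
 [-0.09950069  0.22909258]
 [ 0.09260426 -0.22997233]
 [-0.09155665 -0.22668308]]
button [ 0.54157185 -0.1282968   0.141     ] [-0.00485735 -0.05903145]
pan [ 0.54675532 -0.07585708  0.133     ] [-0.00365357 -0.00634992]
handle [ 0.55057011 -0.05608861  0.133     ] [-0.00134434  0.0136504 ]
tube [0.55689926 0.15163477 0.127     ] [-0.01073879  0.22125773]
foot [0.53652929 0.0481526  0.17      ] [-0.02322641  0.11653164]
btn exp [ 0.54634208 -0.12962984] handle [ 0.55178583 -0.05783593]
```

```bash
R='';
python3 -m crank '[{"dx":0.95,"dy":-0.62,"claw":1},{"dx":0.95,"dy":-0.62,"claw":1},{"dx":0.95,"dy":-0.62,"claw":1},{"dx":0.95,"dy":-0.62,"claw":1},{"dx":0.95,"dy":-0.62,"claw":1},{"dx":0.95,"dy":-0.62,"claw":1},{"dx":0.95,"dy":-0.62,"claw":1},{"dx":0.95,"dy":-0.62,"claw":1}]' 20
python3 -m crank '[{"dx":0.95,"dy":-0.62,"claw":1},{"dx":0.95,"dy":-0.62,"claw":1},{"dx":0.95,"dy":-0.62,"claw":1},{"dx":0.95,"dy":-0.62,"claw":1},{"dx":0.95,"dy":-0.62,"claw":1},{"dx":0.95,"dy":-0.62,"claw":1},{"dx":0.95,"dy":-0.62,"claw":1},{"dx":0.95,"dy":-0.62,"claw":1}]'
python3 -m crank '[{"az":-1,"claw":1},{"az":-1,"claw":1},{"az":-1,"claw":1},{"az":-1,"claw":1},{"az":-1,"claw":1},{"az":-1,"claw":1},{"az":-1,"claw":1},{"az":-1,"claw":1}]'
python3 -m crank '[{"az":-1,"claw":1},{"az":-1,"claw":1},{"az":-0.6,"claw":1},{"claw":1},{"claw":1}]'
python3 - <<'E'
from h import *
import cv2
s=r.read_state();c=r.camera('wrist');np.savez('w1.npz',**c,**{k:s[k] for k in('ee_pos','eef_rot')})
print(s['ee_pos'],s['eef_rot'],s['joint_positions'],s['width'])
cv2.imwrite('pics/w1.png',cv2.resize(c['color'][:,:,::-1],(768,576)))
E
```

```text
[ 0.23625302 -0.5783331   0.23292945] [ 9.81257267e-01  1.92701527e-01 -1.31266157e-04 -5.30087252e-04] [ 1.16036966  0.33275622 -0.06469326  1.46072494  0.02160577  1.34989915
 -0.08850886] 0.08696539737496665invalid input at $[0]: expected keys claw, dx, dy, dz, ax, ay, az
invalid input at $[0]: expected keys claw, dx, dy, dz, ax, ay, az
invalid input at $[0]: expected keys claw, dx, dy, dz, ax, ay, az
invalid input at $[0]: expected keys claw, dx, dy, dz, ax, ay, az
```

View pics/w1.png

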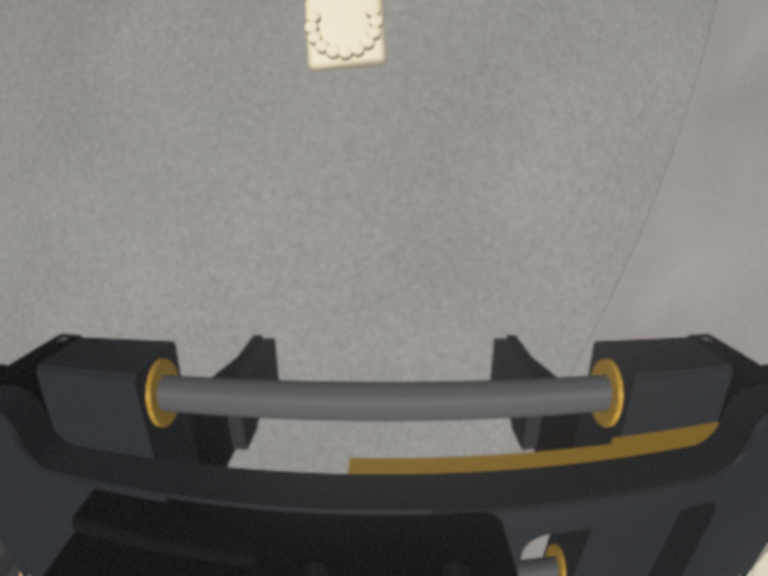

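The wrist view shows only the fingers and the plaster model; the moves were refused because every key has to be given. I'll retype them in full.

```bash
python3 -m crank '[{"claw":1,"dx":0.95,"dy":-0.62,"dz":0,"ax":0,"ay":0,"az":0},{"claw":1,"dx":0.95,"dy":-0.62,"dz":0,"ax":0,"ay":0,"az":0},{"claw":1,"dx":0.95,"dy":-0.62,"dz":0,"ax":0,"ay":0,"az":0},{"claw":1,"dx":0.95,"dy":-0.62,"dz":0,"ax":0,"ay":0,"az":0},{"claw":1,"dx":0.95,"dy":-0.62,"dz":0,"ax":0,"ay":0,"az":0},{"claw":1,"dx":0.95,"dy":-0.62,"dz":0,"ax":0,"ay":0,"az":0},{"claw":1,"dx":0.95,"dy":-0.62,"dz":0,"ax":0,"ay":0,"az":0},{"claw":1,"dx":0.95,"dy":-0.62,"dz":0,"ax":0,"ay":0,"az":0}]' 20
python3 -m crank '[{"claw":1,"dx":0.95,"dy":-0.62,"dz":0,"ax":0,"ay":0,"az":0},{"claw":1,"dx":0.95,"dy":-0.62,"dz":0,"ax":0,"ay":0,"az":0},{"claw":1,"dx":0.95,"dy":-0.62,"dz":0,"ax":0,"ay":0,"az":0},{"claw":1,"dx":0.95,"dy":-0.62,"dz":0,"ax":0,"ay":0,"az":0},{"claw":1,"dx":0.95,"dy":-0.62,"dz":0,"ax":0,"ay":0,"az":0},{"claw":1,"dx":0.95,"dy":-0.62,"dz":0,"ax":0,"ay":0,"az":0},{"claw":1,"dx":0.95,"dy":-0.62,"dz":0,"ax":0,"ay":0,"az":0},{"claw":1,"dx":0.95,"dy":-0.62,"dz":0,"ax":0,"ay":0,"az":0}]'
python3 -m crank '[{"claw":1,"dx":0,"dy":0,"dz":0,"ax":0,"ay":0,"az":-1},{"claw":1,"dx":0,"dy":0,"dz":0,"ax":0,"ay":0,"az":-1},{"claw":1,"dx":0,"dy":0,"dz":0,"ax":0,"ay":0,"az":-1},{"claw":1,"dx":0,"dy":0,"dz":0,"ax":0,"ay":0,"az":-1},{"claw":1,"dx":0,"dy":0,"dz":0,"ax":0,"ay":0,"az":-1},{"claw":1,"dx":0,"dy":0,"dz":0,"ax":0,"ay":0,"az":-1},{"claw":1,"dx":0,"dy":0,"dz":0,"ax":0,"ay":0,"az":-1},{"claw":1,"dx":0,"dy":0,"dz":0,"ax":0,"ay":0,"az":-1}]'
python3 -m crank '[{"claw":1,"dx":0,"dy":0,"dz":0,"ax":0,"ay":0,"az":-1},{"claw":1,"dx":0,"dy":0,"dz":0,"ax":0,"ay":0,"az":-1},{"claw":1,"dx":0,"dy":0,"dz":0,"ax":0,"ay":0,"az":-0.6},{"claw":1,"dx":0,"dy":0,"dz":0,"ax":0,"ay":0,"az":0},{"claw":1,"dx":0,"dy":0,"dz":0,"ax":0,"ay":0,"az":0}]'
python3 - <<'E'
from h import *
import cv2
s=r.read_state();c=r.camera('wrist');np.savez('w1.npz',**c,**{k:s[k] for k in('ee_pos','eef_rot')})
print(s['ee_pos'],s['eef_rot'],s['joint_positions'],s['width'])
cv2.imwrite('pics/w2.png',cv2.resize(c['color'][:,:,::-1],(768,576)))
E
```

```text
time: 0.87
ee_pos: [0.3918, -0.3531, 0.2336]
eef_rot: [0.981, 0.193, -0.0, 0.0]
ft_force: [0.2, -0.7, 0.1]
width: 0.0416
grip_force: 0.0
time: 1.53
ee_pos: [0.5466, -0.1293, 0.2336]
eef_rot: [0.981, 0.193, 0.0, 0.0]
ft_force: [0.5, -0.6, -0.1]
width: 0.0007
grip_force: 0.0
time: 2.2
ee_pos: [0.5458, -0.1307, 0.2334]
eef_rot: [0.817, 0.577, -0.0, -0.0]
ft_force: [-0.9, 0.1, 0.1]
width: 0.0004
grip_force: 0.0
time: 2.62
ee_pos: [0.5459, -0.1307, 0.2334]
eef_rot: [0.733, 0.68, -0.0, -0.0]
ft_force: [-0.5, -0.4, 0.4]
width: 0.0008
grip_force: 0.0
[ 0.54587774 -0.13071245  0.23342347] [ 7.33236126e-01  6.79974099e-01 -4.56618889e-05 -7.32669385e-05] [ 0.64214715  0.24096439 -0.56980886  1.60888274  0.13289369  1.33089924
 -0.02154369] 0.0008421853732788414
```

View pics/w2.png

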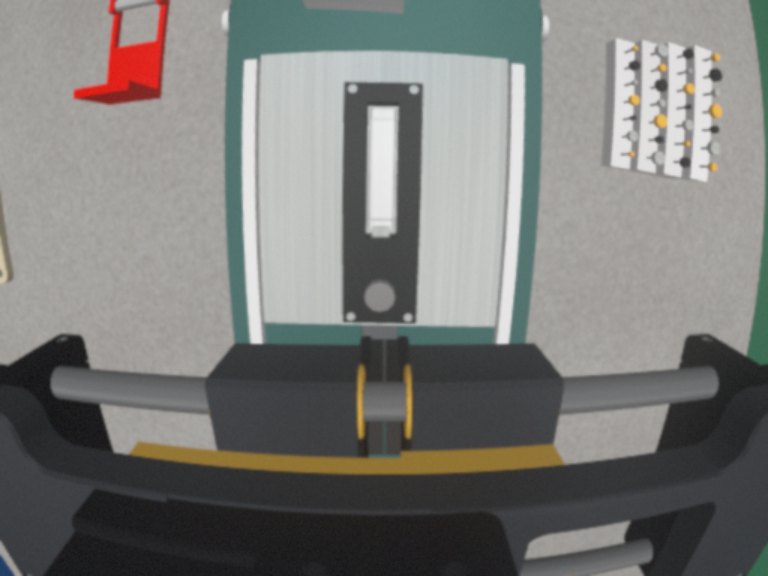

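The wrist view shows the button at (379,296), the pan corners at (345,83), (422,83), (343,321) and (417,322), and the handle bar from (382,104) to (380,236).

```bash
python3 - <<'E'
from h import *
c=dict(np.load('w1.npz'));s=c
f=lambda u,v,z:wun((u/1.5-.17,v/1.5-.17),z,s,c)
b=f(379,296,.141);print('btn',b)
for u,v in((382,104),(380,236),(345,83),(422,83),(343,321),(417,322)):print(f(u,v,.133))
print('tot',tot([b[0],b[1],.133+.011+.012]))
E
```

```text
btn [ 0.54289587 -0.12682116  0.141     ]
[ 0.55277248 -0.01953666  0.133     ]
[ 0.54596265 -0.09393801  0.133     ]
[ 0.53328885 -0.00554705  0.133     ]
[ 0.57579009 -0.00878168  0.133     ]
[ 0.5200202  -0.14289535  0.133     ]
[ 0.56392863 -0.14685541  0.133     ]
tot [ 0.12231756 -0.10941382  2.5827379 ]
```

```bash
python3 -m crank '[{"claw":1,"dx":0.1,"dy":-0.09,"dz":0.9,"ax":0,"ay":0,"az":0},{"claw":1,"dx":0,"dy":0,"dz":0.9,"ax":0,"ay":0,"az":0},{"claw":1,"dx":0,"dy":0,"dz":0.6,"ax":0,"ay":0,"az":0},{"claw":1,"dx":0,"dy":0,"dz":0.2,"ax":0,"ay":0,"az":0},{"claw":1,"dx":0,"dy":0,"dz":0.15,"ax":0,"ay":0,"az":0},{"claw":1,"dx":0,"dy":0,"dz":0.15,"ax":0,"ay":0,"az":0},{"claw":1,"dx":0,"dy":0,"dz":0,"ax":0,"ay":0,"az":0},{"claw":1,"dx":0,"dy":0,"dz":0,"ax":0,"ay":0,"az":0}]'
python3 -m crank '[{"claw":1,"dx":0,"dy":0,"dz":0,"ax":0,"ay":0,"az":0}]'
```

```text
time: 3.33
ee_pos: [0.544, -0.1275, 0.1476]
eef_rot: [0.733, 0.681, 0.0, 0.001]
ft_force: [-2.4, -0.1, 3.9]
width: 0.0005
grip_force: 1.5
time: 3.42
ee_pos: [0.544, -0.1275, 0.1476]
eef_rot: [0.733, 0.681, 0.0, 0.001]
ft_force: [-2.0, 0.6, 3.2]
width: 0.0006
grip_force: 1.5
```

```bash
python3 -m crank '[{"claw":1,"dx":0,"dy":0,"dz":0.08,"ax":0,"ay":0,"az":0},{"claw":1,"dx":0,"dy":0,"dz":0,"ax":0,"ay":0,"az":0},{"claw":1,"dx":0,"dy":0,"dz":0,"ax":0,"ay":0,"az":0}]'
python3 -m crank '[{"claw":1,"dx":0,"dy":0,"dz":-1,"ax":0,"ay":0,"az":0},{"claw":0,"dx":0,"dy":0,"dz":-1,"ax":0,"ay":0,"az":0},{"claw":0,"dx":0,"dy":0,"dz":-0.9,"ax":0,"ay":0,"az":0.1},{"claw":0,"dx":0,"dy":0,"dz":0,"ax":0,"ay":0,"az":0},{"claw":0,"dx":0,"dy":0,"dz":0,"ax":0,"ay":0,"az":0}]'
python3 - <<'E'
from h import *
import cv2
s=r.read_state();c=r.camera('wrist');np.savez('w3.npz',**c,**{k:s[k] for k in('ee_pos','eef_rot')})
print(s['ee_pos'],s['eef_rot'],s['width'])
cv2.imwrite('pics/w3.png',cv2.resize(c['color'][:240,:,::-1],(768,360)))
E
```

```text
time: 3.67
ee_pos: [0.5443, -0.1276, 0.1462]
eef_rot: [0.732, 0.681, 0.0, 0.001]
ft_force: [-6.3, 1.5, 15.9]
width: 0.0003
grip_force: 7.9
time: 4.08
ee_pos: [0.5446, -0.1277, 0.2329]
eef_rot: [0.736, 0.677, 0.001, 0.002]
ft_force: [0.0, -0.1, -1.5]
width: 0.0193
grip_force: 0.0
[ 0.54460381 -0.12767695  0.23288075] [0.73606465 0.67690825 0.00097768 0.00175847] 0.019266664015561243
```

View pics/w3.png

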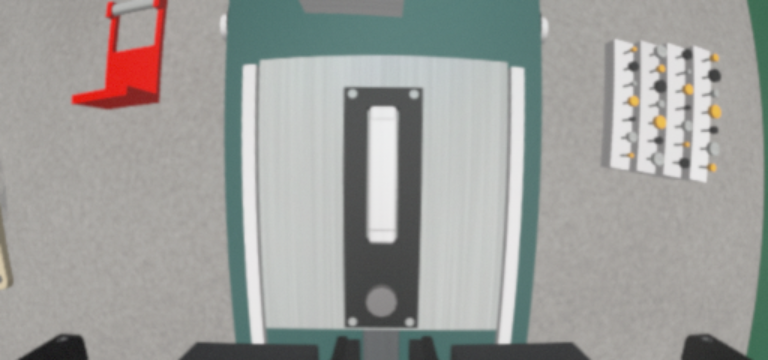

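The view shows the bar from (382,106) to (381,242) and the button at (381,301). I'll check the bar's height from its apparent length.

```bash
python3 - <<'E'
from h import *
for n,P in (('w1',[(382,104),(380,236)]),('w3',[(382,106),(381,242)])):
  c=dict(np.load(n+'.npz'))
  for z in (.133,.159):
    a,b=[wun((u/1.5-.17,v/1.5-.17),z,c,c) for u,v in P];print(n,z,a,b,np.linalg.norm(a-b),(a+b)/2)
c=dict(np.load('w3.npz'))
for l,q,z in ((369,398,.133),(369,398,.159)):print(z,wun((q/1.5,173/1.5),z,c,c)-wun((l/1.5,173/1.5),z,c,c))
c=r.camera('top');import cv2;cv2.imwrite('pics/top2.png',c['color'][:,:,::-1])
a=cv2.imread('pics/top.png').astype(int);b=cv2.imread('pics/top2.png').astype(int);d=abs(a-b).sum(2)[180:215,240:300];print(d.max())
E
```

```text
w1 0.133 [ 0.55277248 -0.01953666  0.133     ] [ 0.54596265 -0.09393801  0.133     ] 0.07471235248144753 [ 0.54936756 -0.05673733  0.133     ]
w1 0.159 [ 0.55256429 -0.02355534  0.159     ] [ 0.54646114 -0.09023572  0.159     ] 0.06695911139314402 [ 0.54951271 -0.05689553  0.159     ]
w3 0.133 [ 0.55272271 -0.01793922  0.133     ] [ 0.54567628 -0.09442936  0.133     ] 0.07681402396816749 [ 0.54919949 -0.05618429  0.133     ]
w3 0.159 [ 0.55238722 -0.02180263  0.159     ] [ 0.54607384 -0.0903355   0.159     ] 0.06882306306244328 [ 0.54923053 -0.05606906  0.159     ]
0.133 [ 0.01600422 -0.00135088  0.        ]
0.159 [ 0.0143393  -0.00121035  0.        ]
259
```

```bash
python3 -m crank '[{"claw":0,"dx":0.8,"dy":-0.01,"dz":0,"ax":0,"ay":0,"az":0},{"claw":0,"dx":0.8,"dy":-0.02,"dz":0,"ax":0,"ay":0,"az":0},{"claw":0,"dx":0.79,"dy":-0.01,"dz":0,"ax":0,"ay":0,"az":0},{"claw":0,"dx":0,"dy":0,"dz":0.8,"ax":0,"ay":0,"az":0},{"claw":0,"dx":0,"dy":0,"dz":0.8,"ax":0,"ay":0,"az":0},{"claw":0,"dx":0,"dy":0,"dz":0.8,"ax":0,"ay":0,"az":0},{"claw":0,"dx":0,"dy":0,"dz":0.4,"ax":0,"ay":0,"az":0},{"claw":0,"dx":0,"dy":0,"dz":0,"ax":0,"ay":0,"az":0}]'
python3 -m crank '[{"claw":1,"dx":0,"dy":0,"dz":0,"ax":0,"ay":0,"az":0},{"claw":1,"dx":0,"dy":0,"dz":0,"ax":0,"ay":0,"az":0},{"claw":1,"dx":0,"dy":0,"dz":0,"ax":0,"ay":0,"az":0},{"claw":1,"dx":0,"dy":0,"dz":0,"ax":0,"ay":0,"az":0},{"claw":1,"dx":0,"dy":0,"dz":0,"ax":0,"ay":0,"az":0},{"claw":1,"dx":0,"dy":0,"dz":0,"ax":0,"ay":0,"az":0}]' 25
```

```text
time: 4.85
ee_pos: [0.5473, -0.0557, 0.1455]
eef_rot: [0.736, 0.677, -0.001, -0.001]
ft_force: [-0.2, -0.3, 0.7]
width: 0.0434
grip_force: 0.0
time: 5.35
ee_pos: [0.5497, -0.0561, 0.1475]
eef_rot: [0.736, 0.677, 0.001, 0.001]
ft_force: [6.0, -0.7, -7.8]
width: 0.0139
grip_force: 25.0
```

```bash
python3 -m crank '[{"claw":1,"dx":0,"dy":0,"dz":0,"ax":0,"ay":0,"az":-0.9},{"claw":1,"dx":0,"dy":0,"dz":0,"ax":0,"ay":0,"az":-0.9},{"claw":1,"dx":0,"dy":0,"dz":0,"ax":0,"ay":0,"az":-0.9},{"claw":1,"dx":0,"dy":0,"dz":0,"ax":0,"ay":0,"az":-0.9},{"claw":1,"dx":0,"dy":0,"dz":0,"ax":0,"ay":0,"az":-0.9},{"claw":1,"dx":0,"dy":0,"dz":0,"ax":0,"ay":0,"az":-0.9},{"claw":1,"dx":0,"dy":0,"dz":0,"ax":0,"ay":0,"az":-0.9},{"claw":1,"dx":0,"dy":0,"dz":0,"ax":0,"ay":0,"az":-0.9}]'
python3 -m crank '[{"claw":1,"dx":0,"dy":0,"dz":0,"ax":0,"ay":0,"az":-0.9},{"claw":1,"dx":0,"dy":0,"dz":0,"ax":0,"ay":0,"az":-0.9},{"claw":1,"dx":0,"dy":0,"dz":0,"ax":0,"ay":0,"az":-0.9},{"claw":1,"dx":0,"dy":0,"dz":0,"ax":0,"ay":0,"az":-0.9},{"claw":1,"dx":0,"dy":0,"dz":0,"ax":0,"ay":0,"az":-0.9},{"claw":1,"dx":0,"dy":0,"dz":0,"ax":0,"ay":0,"az":-0.9},{"claw":1,"dx":0,"dy":0,"dz":0,"ax":0,"ay":0,"az":-0.9},{"claw":1,"dx":0,"dy":0,"dz":0,"ax":0,"ay":0,"az":0}]'
python3 -m crank '[{"claw":1,"dx":0,"dy":0,"dz":0,"ax":0,"ay":0,"az":-0.5},{"claw":1,"dx":0,"dy":0,"dz":0,"ax":0,"ay":0,"az":0},{"claw":1,"dx":0,"dy":0,"dz":0,"ax":0,"ay":0,"az":0}]'
python3 - <<'E'
from h import *
s=r.read_state();M=Ro.from_quat(s['eef_rot']).as_matrix();print(M.round(3),s['torque'],s['joint_positions'])
print('slide -y .14', M.T@np.array([-np.sin(np.radians(5.1)),-np.cos(np.radians(5.1)),0])*.14/.03)
E
```

```text
time: 6.02
ee_pos: [0.55, -0.0561, 0.1475]
eef_rot: [0.433, 0.901, 0.001, 0.002]
ft_force: [10.3, 0.3, -6.9]
width: 0.0137
grip_force: 25.0
time: 6.68
ee_pos: [0.5502, -0.0559, 0.1475]
eef_rot: [0.117, 0.993, 0.001, 0.002]
ft_force: [11.0, 0.3, -6.6]
width: 0.0138
grip_force: 25.0
time: 6.93
ee_pos: [0.5502, -0.0559, 0.1475]
eef_rot: [0.094, 0.996, 0.0, 0.002]
ft_force: [11.1, 1.3, -7.0]
width: 0.0137
grip_force: 25.0
[[-0.982  0.187  0.005]
 [ 0.187  0.982  0.001]
 [-0.004  0.001 -1.   ]] [ 0.0939289  -2.53685581  0.04320245] [ 0.71876511  0.34897183 -0.83001309  1.73188277  0.27643939  1.17796297
  1.19587518]
slide -y .14 [-4.59982555e-01 -4.64393942e+00 -4.52866276e-03]
```

```bash
python3 -m crank '[{"claw":1,"dx":-0.03,"dy":-0.3,"dz":0,"ax":0,"ay":0,"az":0},{"claw":1,"dx":-0.06,"dy":-0.6,"dz":0,"ax":0,"ay":0,"az":0},{"claw":1,"dx":-0.06,"dy":-0.6,"dz":0,"ax":0,"ay":0,"az":0},{"claw":1,"dx":-0.06,"dy":-0.6,"dz":0,"ax":0,"ay":0,"az":0},{"claw":1,"dx":-0.06,"dy":-0.6,"dz":0,"ax":0,"ay":0,"az":0},{"claw":1,"dx":-0.06,"dy":-0.6,"dz":0,"ax":0,"ay":0,"az":0},{"claw":1,"dx":-0.06,"dy":-0.6,"dz":0,"ax":0,"ay":0,"az":0},{"claw":1,"dx":-0.06,"dy":-0.6,"dz":0,"ax":0,"ay":0,"az":0}]'
python3 -m crank '[{"claw":1,"dx":-0.01,"dy":-0.1,"dz":0,"ax":0,"ay":0,"az":0},{"claw":1,"dx":0,"dy":-0.05,"dz":0,"ax":0,"ay":0,"az":0},{"claw":1,"dx":0,"dy":0,"dz":0,"ax":0,"ay":0,"az":0},{"claw":1,"dx":0,"dy":0,"dz":0,"ax":0,"ay":0,"az":0}]'
```

```text
time: 7.6
ee_pos: [0.5377, -0.1908, 0.1474]
eef_rot: [0.093, 0.996, 0.001, 0.002]
ft_force: [7.0, 3.3, -4.1]
width: 0.0138
grip_force: 25.0
time: 7.93
ee_pos: [0.5372, -0.1952, 0.1475]
eef_rot: [0.094, 0.996, 0.0, 0.002]
ft_force: [7.1, 0.6, -4.5]
width: 0.0138
grip_force: 25.0
```

```bash
python3 -m crank '[{"claw":0,"dx":0,"dy":0,"dz":0,"ax":0,"ay":0,"az":0},{"claw":0,"dx":0,"dy":0,"dz":0,"ax":0,"ay":0,"az":0},{"claw":0,"dx":0,"dy":0,"dz":0,"ax":0,"ay":0,"az":0},{"claw":0,"dx":0,"dy":0,"dz":0,"ax":0,"ay":0,"az":0},{"claw":0,"dx":0,"dy":0,"dz":-0.9,"ax":0,"ay":0,"az":0},{"claw":0,"dx":0,"dy":0,"dz":-1,"ax":0,"ay":0,"az":0},{"claw":0,"dx":0,"dy":0,"dz":-1,"ax":0,"ay":0,"az":0}]'
python3 -m crank '[{"claw":0,"dx":-0.12,"dy":1,"dz":0,"ax":0,"ay":0,"az":0},{"claw":0,"dx":-0.12,"dy":1,"dz":0,"ax":0,"ay":0,"az":0},{"claw":0,"dx":-0.12,"dy":1,"dz":0,"ax":0,"ay":0,"az":0},{"claw":0,"dx":-0.12,"dy":1,"dz":0,"ax":0,"ay":0,"az":0},{"claw":0,"dx":-0.12,"dy":1,"dz":0,"ax":0,"ay":0,"az":0},{"claw":0,"dx":-0.12,"dy":1,"dz":0,"ax":0,"ay":0,"az":0},{"claw":0,"dx":-0.12,"dy":1,"dz":0,"ax":0,"ay":0,"az":0},{"claw":0,"dx":-0.12,"dy":1,"dz":0,"ax":0,"ay":0,"az":0}]'
python3 -m crank '[{"claw":0,"dx":-0.12,"dy":1,"dz":0,"ax":0,"ay":0,"az":0},{"claw":0,"dx":-0.12,"dy":1,"dz":0,"ax":0,"ay":0,"az":0},{"claw":0,"dx":0,"dy":0,"dz":0,"ax":0,"ay":0,"az":0},{"claw":0,"dx":0,"dy":0,"dz":0,"ax":0,"ay":0,"az":0}]'
python3 - <<'E'
from h import *
import cv2
s=r.read_state();c=r.camera('wrist');np.savez('w4.npz',**c,**{k:s[k] for k in('ee_pos','eef_rot')})
print(s['ee_pos'],s['eef_rot'],s['width'])
cv2.imwrite('pics/w4.png',cv2.resize(c['color'][:,:,::-1],(768,576)))
E
```

```text
time: 8.52
ee_pos: [0.5352, -0.1954, 0.2349]
eef_rot: [0.094, 0.996, 0.0, -0.001]
ft_force: [0.7, -0.7, -0.0]
width: 0.0425
grip_force: 0.0
time: 9.18
ee_pos: [0.6091, 0.036, 0.2342]
eef_rot: [0.094, 0.996, -0.0, -0.0]
ft_force: [0.7, -0.4, 1.2]
width: 0.0432
grip_force: 0.0
time: 9.52
ee_pos: [0.6269, 0.0948, 0.2339]
eef_rot: [0.092, 0.996, 0.0, -0.0]
ft_force: [0.0, -0.6, 0.8]
width: 0.0436
grip_force: 0.0
[0.62694096 0.09478532 0.23389473] [ 9.21297721e-02  9.95746882e-01  3.85500742e-04 -3.22829569e-04] 0.04360806500969019
```

View pics/w4.png

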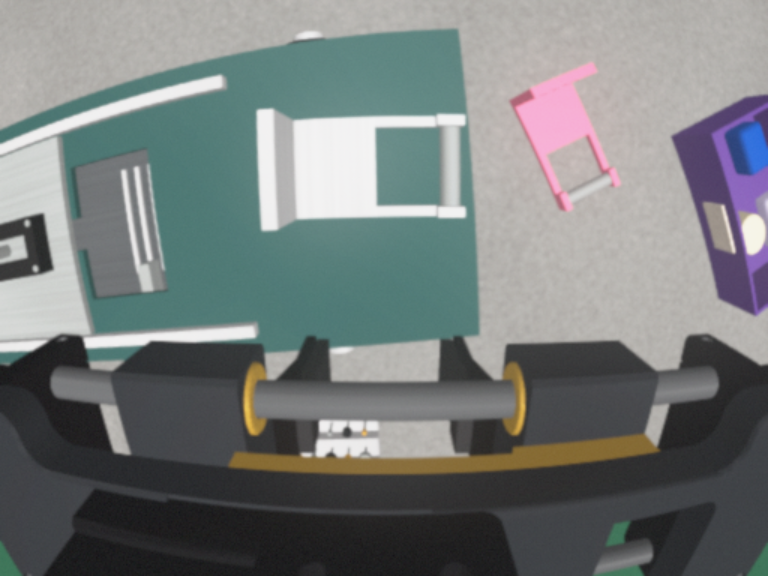

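The wrist view shows the cover open, the tube at about (451,124)–(453,207), the short leg's top outer edge at (258,110)–(262,230), and deck corners at (459,29) and (479,334).

```bash
python3 - <<'E'
from h import *
c=dict(np.load('w4.npz'));s=c
f=lambda u,v,z:wun((u/1.5-.17,v/1.5-.17),z,s,c)
t1,t2=f(451,124,.123),f(453,207,.123);f1,f2=f(258,110,.17),f(262,230,.17)
print('tube',t1,t2,(t1+t2)/2);print('foot',f1,f2,(f1+f2)/2,np.linalg.norm(f1-f2))
print('corners',f(459,29,.11),f(479,334,.11))
t=(t1+t2)/2;F=(f1+f2)/2;d=(t-F)[:2];print('len',np.linalg.norm(d),np.degrees(np.arctan2(d[1],d[0])))
y=np.radians(-5.3);Rm=np.array([[np.cos(y),-np.sin(y)],[np.sin(y),np.cos(y)]]);O=np.array([.5489,-.0679]);print('unit',Rm.T@(t[:2]-O),Rm.T@(F[:2]-O))
M=Ro.from_quat(s['eef_rot']).as_matrix();print(M.round(3),M.T@(np.array([t[0],t[1],.124])-s['ee_pos'])/.03)
E
```

```text
tube [0.53282296 0.15107457 0.123     ] [0.58138422 0.14379943 0.123     ] [0.55710359 0.147437   0.123     ]
foot [0.51121107 0.05365735 0.17      ] [0.56985855 0.04333108 0.17      ] [0.54053481 0.04849422 0.17      ] 0.05954963149755526
corners [0.47154551 0.17009201 0.11      ] [0.66854264 0.15063737 0.11      ]
len 0.10032048618450723 80.49355694624387
unit [-0.01172229  0.21517414] [-0.01908083  0.1151239 ]
[[-0.983  0.183 -0.001]
 [ 0.183  0.983  0.001]
 [ 0.001  0.001 -1.   ]] [2.6077885  1.29555139 3.66593893]
```

```bash
python3 -m crank '[{"claw":0.3,"dx":0.87,"dy":0.43,"dz":0,"ax":0,"ay":0,"az":0},{"claw":0.3,"dx":0.87,"dy":0.43,"dz":0,"ax":0,"ay":0,"az":0},{"claw":0.3,"dx":0.87,"dy":0.43,"dz":0,"ax":0,"ay":0,"az":-0.15},{"claw":0.3,"dx":0,"dy":0,"dz":0.8,"ax":0,"ay":0,"az":0},{"claw":0.3,"dx":0,"dy":0,"dz":0.8,"ax":0,"ay":0,"az":0},{"claw":0.3,"dx":0,"dy":0,"dz":0.8,"ax":0,"ay":0,"az":0},{"claw":0.3,"dx":0,"dy":0,"dz":0.4,"ax":0,"ay":0,"az":0},{"claw":0.3,"dx":0,"dy":0,"dz":0,"ax":0,"ay":0,"az":0}]' 15
python3 - <<'E'
from h import *
print(tot([.5571,.1474,.124]))
E
```

```text
time: 10.23
ee_pos: [0.5564, 0.1429, 0.1477]
eef_rot: [0.087, 0.996, -0.001, -0.002]
ft_force: [-0.3, -1.7, 0.4]
width: 0.0305
grip_force: 0.0
[0.00095176 0.15254102 0.78852433]
```

```bash
python3 -m crank '[{"claw":0.3,"dx":0,"dy":0.14,"dz":0.2,"ax":0,"ay":0,"az":0},{"claw":0.3,"dx":0,"dy":0,"dz":0.3,"ax":0,"ay":0,"az":0},{"claw":0.3,"dx":0,"dy":0,"dz":0.25,"ax":0,"ay":0,"az":0},{"claw":0.3,"dx":0,"dy":0,"dz":0,"ax":0,"ay":0,"az":0},{"claw":0.3,"dx":0,"dy":0,"dz":0,"ax":0,"ay":0,"az":0}]' 15
python3 -m crank '[{"claw":1,"dx":0,"dy":0,"dz":0,"ax":0,"ay":0,"az":0},{"claw":1,"dx":0,"dy":0,"dz":0,"ax":0,"ay":0,"az":0},{"claw":1,"dx":0,"dy":0,"dz":0,"ax":0,"ay":0,"az":0},{"claw":1,"dx":0,"dy":0,"dz":0,"ax":0,"ay":0,"az":0},{"claw":1,"dx":0,"dy":0,"dz":0,"ax":0,"ay":0,"az":0}]' 15
python3 - <<'E'
from h import *
s=r.read_state();print(s['ee_pos'],Ro.from_quat(s['eef_rot']).as_matrix().round(3))
E
```

```text
time: 10.65
ee_pos: [0.5582, 0.1492, 0.1275]
eef_rot: [0.086, 0.996, -0.0, -0.0]
ft_force: [-0.2, 0.3, -0.1]
width: 0.0303
grip_force: 0.0
time: 11.07
ee_pos: [0.5584, 0.1491, 0.1279]
eef_rot: [0.086, 0.996, -0.0, 0.0]
ft_force: [-0.3, -1.6, 1.9]
width: 0.0114
grip_force: 15.0
[0.55843498 0.14909351 0.12790946] [[-0.985  0.172  0.   ]
 [ 0.172  0.985 -0.   ]
 [-0.001 -0.    -1.   ]]
```

```bash
python3 -m crank '[{"claw":0.4,"dx":0,"dy":0,"dz":0,"ax":0,"ay":0,"az":0},{"claw":0.4,"dx":0,"dy":0,"dz":0,"ax":0,"ay":0,"az":0},{"claw":0.4,"dx":0,"dy":0,"dz":0.12,"ax":0,"ay":0,"az":0},{"claw":0.4,"dx":0,"dy":0,"dz":0,"ax":0,"ay":0,"az":0},{"claw":1,"dx":0,"dy":0,"dz":0,"ax":0,"ay":0,"az":0},{"claw":1,"dx":0,"dy":0,"dz":0,"ax":0,"ay":0,"az":0},{"claw":1,"dx":0,"dy":0,"dz":0,"ax":0,"ay":0,"az":0},{"claw":1,"dx":0,"dy":0,"dz":0,"ax":0,"ay":0,"az":0}]' 20
python3 - <<'E'
from h import *
s=r.read_state();print(s['ee_pos'])
R=np.hypot(100,11);a0=np.arctan2(11,100)
p=None
for k in range(0,19):
    a=a0+np.radians(5*k);q=R*np.array([np.cos(a),np.sin(a)])/30
    if p is not None: print(5*k,(q-p).round(2), end=' | ')
    p=q
E
```

```text
time: 11.73
ee_pos: [0.5583, 0.1493, 0.124]
eef_rot: [0.086, 0.996, -0.0, 0.0]
ft_force: [0.3, 0.4, -0.8]
width: 0.0111
grip_force: 20.0
[0.55827408 0.14925923 0.1240478 ]
5 [-0.04  0.29] | 10 [-0.07  0.28] | 15 [-0.09  0.28] | 20 [-0.12  0.27] | 25 [-0.14  0.26] | 30 [-0.16  0.24] | 35 [-0.18  0.23] | 40 [-0.2   0.21] | 45 [-0.22  0.19] | 50 [-0.24  0.17] | 55 [-0.25  0.15] | 60 [-0.26  0.13] | 65 [-0.27  0.11] | 70 [-0.28  0.08] | 75 [-0.29  0.06] | 80 [-0.29  0.03] | 85 [-0.29  0.01] | 90 [-0.29 -0.02] |
```

```bash
python3 -m crank '[{"claw":1,"dx":0,"dy":-0.04,"dz":-0.29,"ax":0,"ay":0,"az":0},{"claw":1,"dx":0,"dy":-0.07,"dz":-0.28,"ax":0,"ay":0,"az":0},{"claw":1,"dx":0,"dy":-0.09,"dz":-0.28,"ax":0,"ay":0,"az":0},{"claw":1,"dx":0,"dy":-0.12,"dz":-0.27,"ax":0,"ay":0,"az":0},{"claw":1,"dx":0,"dy":-0.14,"dz":-0.26,"ax":0,"ay":0,"az":0},{"claw":1,"dx":0,"dy":-0.16,"dz":-0.24,"ax":0,"ay":0,"az":0},{"claw":1,"dx":0,"dy":0,"dz":0,"ax":0,"ay":0,"az":0},{"claw":1,"dx":0,"dy":0,"dz":0,"ax":0,"ay":0,"az":0}]'
python3 - <<'E'
from h import *
import cv2
s=r.read_state();c=r.camera('scene')
cv2.imwrite('pics/s2.png',cv2.resize(c['color'][120:245,160:330,::-1],(765,562),interpolation=2))
E
```

```text
time: 12.4
ee_pos: [0.5554, 0.1308, 0.1733]
eef_rot: [0.086, 0.996, 0.0, 0.001]
ft_force: [1.1, 1.2, -0.1]
width: 0.0113
grip_force: 20.0
```

View pics/s2.png

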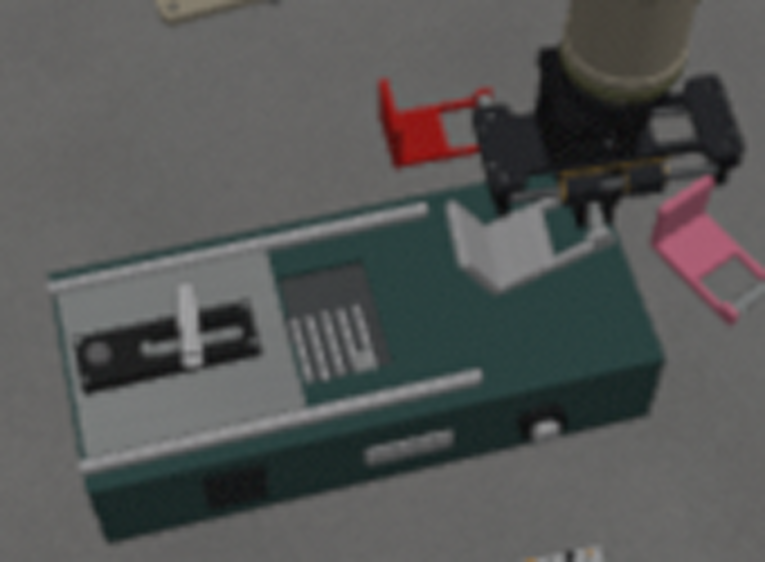

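The scene crop shows the cover open, the handle turned across, and the guard (about 530,240) tilted up some 30° with its corner at about (495,290) on the deck. I'll continue the arc.

```bash
python3 -m crank '[{"claw":1,"dx":0,"dy":-0.18,"dz":-0.23,"ax":0,"ay":0,"az":0},{"claw":1,"dx":0,"dy":-0.20,"dz":-0.21,"ax":0,"ay":0,"az":0},{"claw":1,"dx":0,"dy":-0.22,"dz":-0.19,"ax":0,"ay":0,"az":0},{"claw":1,"dx":0,"dy":-0.24,"dz":-0.17,"ax":0,"ay":0,"az":0},{"claw":1,"dx":0,"dy":-0.25,"dz":-0.15,"ax":0,"ay":0,"az":0},{"claw":1,"dx":0,"dy":-0.26,"dz":-0.13,"ax":0,"ay":0,"az":0},{"claw":1,"dx":0,"dy":0,"dz":0,"ax":0,"ay":0,"az":0}]'
python3 -m crank '[{"claw":1,"dx":0,"dy":-0.27,"dz":-0.11,"ax":0,"ay":0,"az":0},{"claw":1,"dx":0,"dy":-0.28,"dz":-0.08,"ax":0,"ay":0,"az":0},{"claw":1,"dx":0,"dy":-0.29,"dz":-0.06,"ax":0,"ay":0,"az":0},{"claw":1,"dx":0,"dy":-0.29,"dz":-0.03,"ax":0,"ay":0,"az":0},{"claw":1,"dx":0,"dy":-0.29,"dz":-0.01,"ax":0,"ay":0,"az":0},{"claw":1,"dx":0,"dy":-0.2,"dz":0.01,"ax":0,"ay":0,"az":0},{"claw":1,"dx":0,"dy":0,"dz":0,"ax":0,"ay":0,"az":0},{"claw":1,"dx":0,"dy":0,"dz":0,"ax":0,"ay":0,"az":0}]'
```

```text
time: 13.03
ee_pos: [0.5485, 0.0889, 0.2059]
eef_rot: [0.087, 0.996, -0.0, 0.001]
ft_force: [0.7, 0.2, 0.8]
width: 0.0115
grip_force: 20.0
time: 13.7
ee_pos: [0.5404, 0.0441, 0.215]
eef_rot: [0.086, 0.996, 0.001, 0.001]
ft_force: [-1.6, 4.0, 9.3]
width: 0.011
grip_force: 20.0
```

```bash
python3 -m crank '[{"claw":0.4,"dx":0,"dy":0,"dz":0,"ax":0,"ay":0,"az":0},{"claw":0.4,"dx":0,"dy":0,"dz":0,"ax":0,"ay":0,"az":0},{"claw":0.3,"dx":0,"dy":0,"dz":0,"ax":0,"ay":0,"az":0},{"claw":0.3,"dx":0,"dy":0,"dz":0,"ax":0,"ay":0,"az":0},{"claw":0.3,"dx":0,"dy":0,"dz":-0.5,"ax":0,"ay":0,"az":0},{"claw":0.3,"dx":0,"dy":0,"dz":-0.7,"ax":0,"ay":0,"az":0},{"claw":0.3,"dx":0,"dy":0,"dz":-0.7,"ax":0,"ay":0,"az":0},{"claw":0.3,"dx":0,"dy":0,"dz":-0.7,"ax":0,"ay":0,"az":0}]'
python3 -m crank '[{"claw":0.3,"dx":-0.8,"dy":0,"dz":-0.7,"ax":0,"ay":0,"az":0},{"claw":0.3,"dx":-0.9,"dy":0,"dz":0,"ax":0,"ay":0,"az":0},{"claw":0.3,"dx":-0.9,"dy":0,"dz":0,"ax":0,"ay":0,"az":0},{"claw":0.3,"dx":-0.9,"dy":0,"dz":0,"ax":0,"ay":0,"az":0},{"claw":0.3,"dx":0,"dy":0,"dz":0,"ax":0,"ay":0,"az":0},{"claw":0.3,"dx":0,"dy":0,"dz":0,"ax":0,"ay":0,"az":0}]'
python3 - <<'E'
from h import *
import cv2
a=r.camera('scene')['color'][120:245,160:330,::-1]
s=r.read_state();c=r.camera('wrist');np.savez('w5.npz',**c,**{k:s[k] for k in('ee_pos','eef_rot')})
w=c['color'][:250,:,::-1]
cv2.imwrite('pics/e.png',np.vstack([cv2.resize(w,(563,275)),cv2.resize(a,(563,320),interpolation=2)]))
E
```

```text
time: 14.37
ee_pos: [0.5395, 0.0427, 0.2921]
eef_rot: [0.086, 0.996, -0.0, -0.0]
ft_force: [0.8, -0.2, 0.2]
width: 0.0304
grip_force: 0.0
time: 14.87
ee_pos: [0.6437, 0.0247, 0.3109]
eef_rot: [0.086, 0.996, 0.0, -0.001]
ft_force: [0.3, 1.0, 0.6]
width: 0.0305
grip_force: 0.0
```

View pics/e.png

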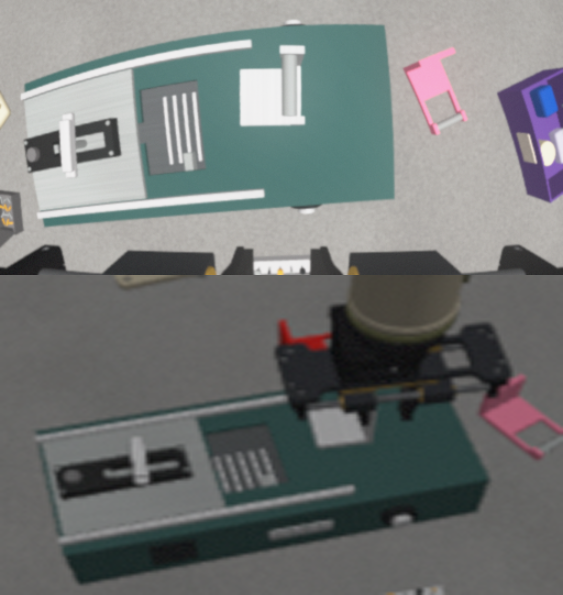

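The pictures show the guard standing upright. Its foot tip at (241,98) is well clear of the port edge at (200,115), and the cover is fully open. The gripper is clear of everything.

```bash
python3 -c "
from bench import r
print(r.close_job())"
```

```text
the job is handed in; nothing more can be done
None
```

The job is handed in: the handle was popped up and turned, the cover slid about 140 mm to fully open, and the guard left standing on its short leg with the foot clear of the port, but the hand-in call returned no verdict.

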